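# Stand the fallen cordless mill up in its charging base

### The job

The cordless pepper mill has toppled over on the steel shelf. Set it upright and plug its foot into the socket of the white charging base, fully home, then let go of it. Handle it with care, no dropping or slamming, and leave the other things on the shelf where they are.

Things in the scene. Friction and masses are not known exactly. Their poses are not given: they have to be found in the camera images.
- mill: Cordless pepper mill, 0.3 to 0.56 kg, a rounded aluminium box 56 mm (its x) by 46 mm (its y) with black head and foot bands, 150 mm from plug tip to top. Origin at the centre of the plug's tip, +z lengthwise to the head; the box runs from z=16 to 150 mm. It starts loose, lying on a 56 mm wide face (x and z level, lengthwise axis 23 mm above the shelf), head to the robot's left within 26 degrees.
- mill_foot (a point): Centre of the mill's underside, 16 mm above its origin along its z, axes as the mill. From here a black rectangular block plug, 40 mm (x) by 28 mm (y), sticks out 16 mm. The mill can stand by itself on the plug. It is the same when turned half a turn about z.
- dock: White plastic charging base, fixed to the shelf, 100 mm (x) by 80 mm (y) and 34 mm high, with a rectangular socket in the middle of its top. Origin at the centre of its underside (on the shelf), z up; it is turned by up to 29 degrees.
- socket (a point): Centre of the socket's mouth, on top of the charging base, axes as the base. The socket is 42.5 mm along x, 30.5 mm along y, 18 mm deep, with a 2 mm chamfer; the mill's x goes along the base's x, either way round. Fully home, the mill's underside rests on the base's top, the plug tip 16 mm below the mouth.
- shelf: Steel shelf with a flat top 20 mm above the work surface, from x=0.36 to 0.84 m and y=-0.68 to 0.68 m, with a lip rising 12 mm above it all round. Fixed; origin on the work surface under its middle. A fixed white swing-flap bin, 180 mm by 220 mm and 220 mm high, stands on its back right corner (beyond x=0.59 m, y below -0.38 m).
- spoon_rest: White ceramic spoon rest, 116 mm (x) by 64 mm, 19 mm high, loose, between the mill and the base. Origin at its underside's centre. Leave alone.
- jar: Closed glass jar, 68 mm across, 120 mm high, loose, in the back row. Origin at its underside's centre. Leave alone.
- mug: White ceramic mug, 76 mm across with a handle at its +y, 90 mm high, loose, in the back row. Origin at its underside's centre. Leave alone.
- tin: Aluminium tin, 68 mm across, 100 mm high, loose, in the back row. Origin at its underside's centre. Leave alone.
- ladle: Aluminium ladle lying at the back left, bowl 84 mm across and 30 mm high, handle towards its -x. Origin under the handle, 80 mm from the bowl's centre and 120 mm from the handle's end. Leave alone.
- spatula: Wooden spatula 280 mm long lying along its x at the left end of the shelf. Origin about mid-length. Leave alone.
Things that resemble listed ones, but are neither listed nor needed, are in the scene too. Leave any yellow look-alike of the mill alone.

How it is judged:
On the way:
1. the mill has been raised upright, within about 10 degrees (angle between mill's own z axis and vertical below 0.18 rad), for 0.2 s.
At the end, for the whole second after the job is handed in: The mill stands upright (within 0.06 rad) in the charging base, plug tip within 4 mm of the socket's axis and at least 13.5 mm deep of the full 16 mm, its x along the base's x either way round within 0.12 rad, at rest and released (horizontal distance between mill and socket below 0.004 m and z of mill in the frame of socket between -0.019 and -0.0135 m and angle between mill's own z axis and vertical below 0.06 rad and angle between the x axis of mill and the x axis of dock, either way round below 0.12 rad and linear speed of mill below 0.01 m/s and contact force between mill and the fingers below 0.05 N); the robot touches nothing.
It fails at once if the mill is dropped or slammed (over 90 N) on the shelf or the charging base (contact force between mill and shelf above 90 N or contact force between mill and dock above 90 N).
It fails at once if another thing on the shelf is moved by more than 30 mm (distance of any of spoon_rest, jar, mug, tin, ladle, spatula from where it was at the start of the episode above 0.03 m).
It also fails if it takes over 72 s, if anything falls off the work surface, if the arm or the gripper's body presses on something with over 40 N, if the wrist force passes 120 N, or if a joint passes its speed limit or range.

### The arm

A 7-joint arm with a two-finger parallel gripper is mounted at the origin on the work surface. World frame = base frame: x ahead of the robot, y to its left, z up, the work surface at z = 0. Lengths are in m, angles in rad, forces in N, time in s.
With the tool pointing down it reaches from about 0.35 to 0.9 m from the base axis. Payload 8.1 kg.
Tool frame: the origin (TCP) lies midway between the tips of the shut fingers; the grasp point (between the pads) lies r.grip_depth behind it (r.grip_depth is the distance from the TCP to the grasp point, in m); z points along the fingers, y is the line along which they close (so a half turn about z gives the same grasp; the last joint's range is limited). The gripper opens to 92 mm and grips with 3 to 60 N. Pads are 19 mm wide; open, the fingers measure 130 mm over their backs; the gripper's body (75 mm by 190 mm) begins 47 mm behind the grasp point.
Start: joints at [1.215, 0.434, 0.025, 1.573, -0.012, 1.134, -0.075], TCP at [0.156, -0.605, 0.227] pointing down, gripper open.
Joint ranges: [-2.62, 2.62], [-0.44, 2.09], [-1.27, 1.32], [0.08, 2.57], [-1.32, 4.46], [0.12, 2], [-2.74, 2.74]. Speed limits (rad/s): [2.22, 2.22, 3.01, 3.01, 3.14, 3.14, 3.14].

### API

Orientations are given as a unit quaternion [w, x, y, z].
In Python, from workcell import r gives the robot as it stands. The module is installed in compiled form; this text tells all that it offers.
- The arm moves only by the shell command python3 -m jog 'ROWS' [FORCE]. ROWS is a JSON object of lists of equal length, an entry for each row: "rotation": the turn, a rotation vector about the tool's x, y, z in rad, a list of three; "linear": the shift along the tool's x, y, z in m, a list of three; "fingers": the closure, from 0 (fully open) to 1 (shut). A call has 1 to 12 rows; each row is the pose to reach, as a shift and turn from the pose commanded when the call began, along the tool's axes at that moment; what a row does not reach only later rows make up. A row lasts 1/8 s, in which the tool goes at most 62.5 mm and 10.7 degrees, less where a joint would pass 70% of its speed; a pose out of reach is approached as far as the arm can. A call with a gripper value outside its range is refused whole. The fingers move at their own pace and stop on an object; FORCE is the grip in N (left out, the last holds). Time passes only in rows, so rows that repeat a pose let the fingers close. It gives the time, the measured TCP pose, the force, the opening and the grip force at its end, in the units of the state.
- r.sense(): the state, without advancing time (a new reading comes with each control period).
- r.grab_frame(name): name is "side" or "top" or "wrist"; returns the picture (420x560x3 uint8, blue, green, red); there is no depth.
- r.camera_info(name): a dict with "camera_matrix" (3x3 intrinsics, pixels), "extrinsics" (4x4, takes a point from world to camera coordinates). Camera axes: x right, y down, z forward; pixel columns grow to the right and rows downward; lengths in m; the calibration is good to about 2 mm. A picture is of the moment at which its call begins: read the wrist's pose just before it. camera_info takes no time and is no camera call; for the wrist camera it gives the pose at the moment of the call.
- r.hand_in(): hands the job in; it is judged then, once.
The state is a dict: "time_s": time; "qpos": joint angles; "joint_velocities": joint speeds; "joint_efforts": joint torques, N m; "tool_pos": TCP position; "tcp_rot": TCP orientation; "ft_force": force on the tool from outside, world axes, zero at the start; "torque": the same for the moment, N m; "width": finger opening in m; "gripper_force": force on a finger pad.
Only numpy, scipy, OpenCV 4.12 (cv2) and the standard library are available. Lean on these libraries where they do the work, as an engineer would, in place of code of your own. Each camera call takes 0.05 s, during which the arm holds its last target. There are 200 camera calls.

## Working session

There is one attempt and no reset: what is moved stays moved. The work goes in short steps, Python scripts to look and compute and a shell command to move; the robot and the scene stay as the last step left them, time stands still between calls to the robot, and variables do not carry over. Pictures are saved under pics/ and viewed, at most 10 in all, crops included, and the job is handed in when it is done.

```bash
mkdir -p pics
python3 - <<'E'
from workcell import r
import cv2
print(r.grip_depth, r.sense())
for n in("top","side"):
    cv2.imwrite(f"pics/{n}0.png",r.grab_frame(n)); i=r.camera_info(n); print(n,i["camera_matrix"],i["extrinsics"])
E
```

```text
0.0188 {'time_s': 0.0, 'qpos': array([ 1.21543013,  0.43520764,  0.02495282,  1.57409215, -0.01159102,
        1.13397731, -0.07511873]), 'joint_velocities': array([ 1.14054653e-03, -3.37853104e-04, -9.35595231e-05, -8.10603415e-04,
        2.48652073e-03, -1.10244680e-03,  2.02752536e-03]), 'joint_efforts': array([ 7.52431934e-04, -6.67855024e+01,  9.85053889e-01, -3.14446843e+01,
       -6.07490167e-02,  4.30946262e-02,  1.50095930e-04]), 'tool_pos': array([ 0.15613002, -0.6046659 ,  0.22595618]), 'tcp_rot': array([-7.51762322e-04,  9.92028171e-01,  1.26013948e-01, -1.65856811e-04]), 'ft_force': array([-0.24273646,  0.59289215, -0.75174337]), 'torque': array([-0.04485765, -0.0177816 ,  0.03632903]), 'gripper_force': 0.0, 'width': 0.09195742120803492}
top [[480.37517912   0.         278.32404377]
 [  0.         480.37517912 201.21783811]
 [  0.           0.           1.        ]] [[ 0.01285572 -0.99987922 -0.00873381  0.05061867]
 [-0.98548572 -0.01119107 -0.16938908  0.49624164]
 [ 0.16927088  0.01078466 -0.98551056  1.13464809]
 [ 0.          0.          0.          1.        ]]
side [[389.35353476   0.         278.7033696 ]
 [  0.         389.35353476 205.39414989]
 [  0.           0.           1.        ]] [[-0.68903872 -0.72467528  0.00844819  0.38072833]
 [-0.51344944  0.47990692 -0.71137825  0.27865699]
 [ 0.51146389 -0.49450488 -0.70275857  0.76534752]
 [ 0.          0.          0.          1.        ]]
```

View pics/top0.png

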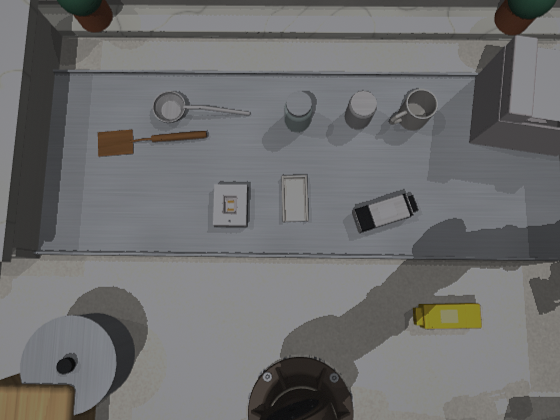

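View pics/side0.png

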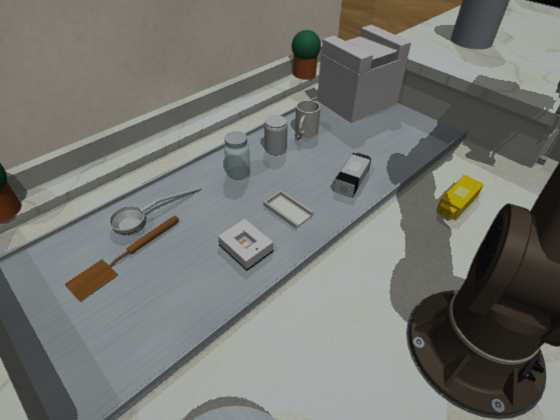

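The top view shows the grey and black mill at about (385,211), with its black head at (362,217) on the left and the plug at (417,203). The dock is at (231,205) and the spoon rest at (295,198). There are two mill-like things: grey (385,211) and yellow (450,316). The grey one is aluminium with black bands and lies on the shelf, so it is the one meant. I'll confirm it in an enlarged crop.

Run:
```python
import cv2,numpy as np
a=cv2.imread("pics/top0.png")
c1=cv2.resize(a[180:240,345:425],None,fx=8,fy=8,interpolation=cv2.INTER_CUBIC)[:,:]
c2=cv2.resize(a[175:235,201:261],None,fx=8,fy=8,interpolation=cv2.INTER_CUBIC)
c1=cv2.resize(c1,(400,300));c2=cv2.resize(c2,(300,300))
# 5x both
cv2.imwrite("pics/crop1.png",np.hstack([c1,c2]))
```

```text
(no output)
```

View pics/crop1.png

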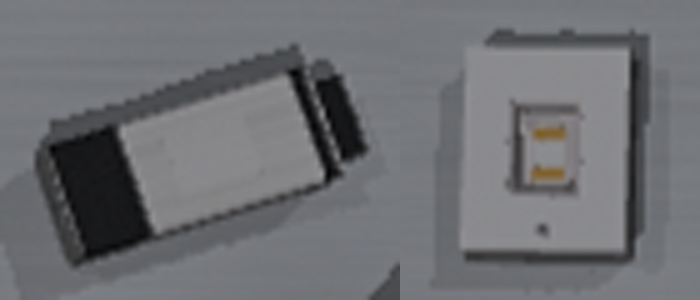

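The crop confirms the grey mill, with black head and foot bands and the plug at its right end. Its top-face corners in the crop are (50,143), (80,260), (340,178) and (297,67), with the plug tip edge near (333,72) to (366,155). The dock's top corners are (465,47), (630,45), (628,255) and (460,250), and the socket is about (513,105) to (578,190). Next I'll convert these to world positions.

```bash
cat > h.py <<'E'
from workcell import r
import numpy as np, cv2
from scipy.spatial.transform import Rotation as R
def ray(info,px,z):
    K=np.array(info["camera_matrix"]);E=np.array(info["extrinsics"]);Rm=E[:3,:3];c=-Rm.T@E[:3,3]
    d=Rm.T@np.linalg.solve(K,[px[0],px[1],1.]); return c+d*(z-c[2])/d[2]
def proj(info,P):
    K=np.array(info["camera_matrix"]);E=np.array(info["extrinsics"]);p=K@(E[:3,:3]@np.array(P)+E[:3,3]);return p[:2]/p[2]
def tool():
    s=r.sense();q=s["tcp_rot"];return np.array(s["tool_pos"]),R.from_quat([q[1],q[2],q[3],q[0]])
def go(pos,Rt):
    "shift and turn (tool axes now) to reach pose"
    p,Rn=tool();return np.round(Rn.inv().apply(np.array(pos)-p),4),np.round((Rn.inv()*Rt).as_rotvec(),4)
E
python3 - <<'E'
from h import *
i=r.camera_info("top")
m=lambda u,v,z:ray(i,(345+u/5,180+v/5),z)
d=lambda u,v,z:ray(i,(201+(u-400)/5,175+v/5),z)
for p in [(50,143),(80,260),(340,178),(297,67)]: print("mill",m(*p,.064).round(4))
for p in [(333,72),(366,155)]: print("plug",m(*p,.057).round(4))
for p in [(465,47),(630,45),(628,255),(460,250)]: print("dock",d(*p,.054).round(4))
for p in [(513,105),(578,105),(578,190),(513,190)]: print("sock",d(*p,.054).round(4))
w=r.camera_info("wrist");E=np.array(w["extrinsics"]);p,Rn=tool()
print("wrist cam in tool", Rn.inv().apply(-E[:3,:3].T@E[:3,3]-p), (E[:3,:3]@Rn.as_matrix()).round(3))
E
```

```text
mill [ 0.4761 -0.1275  0.064 ]
mill [ 0.4199 -0.141   0.064 ]
mill [ 0.4607 -0.2655  0.064 ]
mill [ 0.5144 -0.2468  0.064 ]
plug [ 0.5135 -0.2658  0.057 ]
plug [ 0.4731 -0.2803  0.057 ]
dock [0.5335 0.2142 0.054 ]
dock [0.5354 0.1336 0.054 ]
dock [0.4323 0.1321 0.054 ]
dock [0.4337 0.2131 0.054 ]
sock [0.505  0.1898 0.054 ]
sock [0.5054 0.1582 0.054 ]
sock [0.4636 0.157  0.054 ]
sock [0.4632 0.1885 0.054 ]
wrist cam in tool [ 0.0751037   0.00151711 -0.15811581] [[-0.     1.     0.   ]
 [-0.962  0.    -0.273]
 [-0.273 -0.     0.962]]
```

The mill's grasp point is about (0.460,-0.170) with its axis 18° off +y. The socket is at about (0.484,0.173) with the dock yawed about 1°. I'll grip across the mill's x at about 110 mm from the plug tip, with the tool leaned 30° over the head. That way it ends 30° below horizontal once the mill is upright.

```bash
cat >> h.py <<'E'
def frame(yaw,lean,up=False):
    "tool orientation holding the mill, its x at yaw; lean from vertical toward head"
    x=np.array([np.cos(yaw),np.sin(yaw),0]);n=np.array([-np.sin(yaw),np.cos(yaw),0])
    z=n;y=np.array([0,0,-1.])
    if up: z=np.array([0,0,1.]);y=n
    c,s=np.cos(lean),np.sin(lean)
    return R.from_matrix(np.c_[z*c+y*s,x,y*c-z*s])
E
python3 - <<'E'
from h import *
Rt=frame(np.radians(18),np.radians(30));z=Rt.as_matrix()[:,2]
g=np.array([.460,-.170,.046])+z*r.grip_depth
print(g,go(g-z*.12,Rt))
E
```

```text
[ 0.46290476 -0.17893993  0.02971872] (array([ 0.3998, -0.3953,  0.0929]), array([-0.4275, -0.4019, -1.5909]))
```

```bash
python3 -m jog '{"linear":[[0.05,-0.05,0],[0.1,-0.1,0],[0.15,-0.15,0],[0.19,-0.19,0],[0.23,-0.23,0],[0.27,-0.27,0],[0.31,-0.31,0.02],[0.35,-0.35,0.05],[0.38,-0.38,0.07],[0.4,-0.395,0.093],[0.4,-0.395,0.093],[0.4,-0.395,0.093]],"rotation":[[-0.04,-0.04,-0.16],[-0.085,-0.08,-0.32],[-0.128,-0.12,-0.477],[-0.17,-0.16,-0.636],[-0.214,-0.2,-0.795],[-0.256,-0.24,-0.955],[-0.3,-0.28,-1.11],[-0.34,-0.32,-1.27],[-0.385,-0.36,-1.43],[-0.4275,-0.402,-1.591],[-0.4275,-0.402,-1.591],[-0.4275,-0.402,-1.591]],"fingers":[0,0,0,0,0,0,0,0,0,0,0,0]}'
python3 - <<'E'
from h import *
Rt=frame(np.radians(18),np.radians(30));z=Rt.as_matrix()[:,2]
g=np.array([.460,-.170,.046])+z*r.grip_depth
print(go(g-z*.12,Rt),r.sense()["qpos"])
cv2.imwrite("pics/w1.png",r.grab_frame("wrist"))
i=r.camera_info("wrist")
for P in [(.448,-.134,.066),(.4875,-.256,.066),(.493,-.273,.057)]: print(proj(i,P))
E
```

```text
time_s: 1.6
tool_pos: [0.4443, -0.1235, 0.134]
tcp_rot: [0.21, 0.569, 0.78, -0.153]
ft_force: [-0.3, -1.3, 0.5]
width: 0.0914
gripper_force: 0.0
(array([ 0.0015,  0.0005, -0.0005]), array([-0.0018,  0.0013, -0.0026])) [ 0.18596013  0.3234306  -0.54972441  2.24478181  0.94726529  0.90345589
 -0.74814413]
[281.25498849 184.59245779]
[282.12692066 276.95309964]
[282.21074819 278.343877  ]
```

View pics/w1.png

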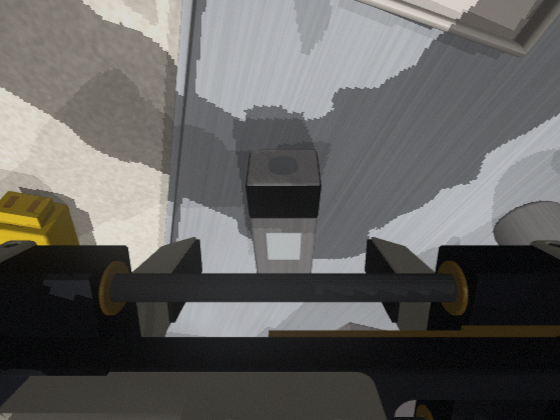

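The wrist view shows the mill's head edge at row 185, columns 247 to 321, between the fingers. My prediction was column 281, row 185, so it is about 2 mm off toward +y. I'll descend along the tool axis.

```bash
python3 -m jog '{"linear":[[0,0.001,0.03],[0,0.002,0.06],[0,0.002,0.08],[0,0.002,0.095],[0,0.002,0.108],[0,0.002,0.117],[0,0.002,0.119],[0,0.002,0.119],[0,0.002,0.119],[0,0.002,0.119],[0,0.002,0.119],[0,0.002,0.119]],"rotation":[[0,0,0],[0,0,0],[0,0,0],[0,0,0],[0,0,0],[0,0,0],[0,0,0],[0,0,0],[0,0,0],[0,0,0],[0,0,0],[0,0,0]],"fingers":[0,0,0,0,0,0,0,0,0.3,0.4,0.5,0.6]}' 30
python3 -m jog '{"linear":[[0,0,0],[0,0,0],[0,0,0],[0,0,0],[0,0,0],[0,0,0],[0,0,0],[0,0,0]],"rotation":[[0,0,0],[0,0,0],[0,0,0],[0,0,0],[0,0,0],[0,0,0],[0,0,0],[0,0,0]],"fingers":[0.8,1,1,1,1,1,1,1]}' 30
```

```text
time_s: 3.15
tool_pos: [0.4644, -0.1792, 0.0308]
tcp_rot: [0.21, 0.568, 0.781, -0.153]
ft_force: [-5.4, 0.1, 3.7]
width: 0.0563
gripper_force: 2.4
time_s: 4.15
tool_pos: [0.4643, -0.1792, 0.0307]
tcp_rot: [0.21, 0.568, 0.781, -0.153]
ft_force: [-3.9, 0.2, 5.2]
width: 0.0562
gripper_force: 30.0
```

```bash
python3 -m jog '{"linear":[[-0.002,0,-0.0035],[-0.007,0,-0.012],[-0.013,0,-0.0225],[-0.02,0,-0.0346],[-0.028,0,-0.0485],[-0.036,0,-0.0624],[-0.045,0,-0.078],[-0.054,0,-0.0935],[-0.063,0,-0.109],[-0.071,0,-0.123],[-0.077,0,-0.133],[-0.08,0,-0.1386]],"rotation":[[0,0,0],[0,0,0],[0,0,0],[0,0,0],[0,0,0],[0,0,0],[0,0,0],[0,0,0],[0,0,0],[0,0,0],[0,0,0],[0,0,0]],"fingers":[1,1,1,1,1,1,1,1,1,1,1,1]}' 30
python3 - <<'E'
from h import *
Rt=frame(np.radians(18),np.radians(30),True)
p,_=tool(); print(p,go([.46,-.15,.22],Rt),r.sense()["qpos"])
E
```

```text
time_s: 5.65
tool_pos: [0.4652, -0.1785, 0.1912]
tcp_rot: [0.21, 0.568, 0.781, -0.152]
ft_force: [-1.1, -0.5, -4.2]
width: 0.0562
gripper_force: 30.0
[ 0.46521848 -0.17845927  0.19124646] (array([ 0.0104,  0.0039, -0.0393]), array([6.0000e-04, 1.5722e+00, 3.0000e-04])) [ 0.32520435  0.23953975 -0.52363465  2.14743291  0.85314432  0.91298459
 -0.45199511]
```

```bash
python3 -m jog '{"linear":[[0,0,-0.004],[0.001,0,-0.008],[0.002,0,-0.012],[0.003,0,-0.016],[0.004,0,-0.02],[0.005,0,-0.024],[0.006,0,-0.028],[0.007,0,-0.032],[0.008,0,-0.035],[0.009,0,-0.037],[0.01,0,-0.039],[0.01,0,-0.039]],"rotation":[[0,0.06,0],[0,0.18,0],[0,0.32,0],[0,0.47,0],[0,0.62,0],[0,0.77,0],[0,0.92,0],[0,1.07,0],[0,1.22,0],[0,1.36,0],[0,1.48,0],[0,1.571,0]],"fingers":[1,1,1,1,1,1,1,1,1,1,1,1]}' 30
python3 - <<'E'
from h import *
Rt=frame(np.radians(18),np.radians(30),True)
print(go([.46,-.15,.22],Rt),r.sense()["qpos"])
Rd=frame(np.radians(1),np.radians(30),True);z=Rd.as_matrix()[:,2]
print("above dock",go(np.array([.4843,.1734,.054+.094+.07])+z*r.grip_depth,Rd))
for n in("wrist","side"): cv2.imwrite(f"pics/{n}2.png",r.grab_frame(n))
cv2.imwrite("pics/c2.png",np.hstack([cv2.resize(cv2.imread("pics/side2.png"),(400,300)),cv2.resize(cv2.imread("pics/wrist2.png"),(400,300))]))
E
```

```text
time_s: 7.15
tool_pos: [0.4562, -0.153, 0.2179]
tcp_rot: [-0.405, 0.51, 0.7, 0.294]
ft_force: [-0.2, 0.6, -5.4]
width: 0.0561
gripper_force: 30.0
(array([0.0026, 0.0045, 0.0004]), array([ 0.0002, -0.0013, -0.0019])) [ 0.97090761  0.85847443 -0.6288738   1.45013183 -0.30150591  1.67642837
  0.7387982 ]
above dock (array([0.1504, 0.132 , 0.2797]), array([-0.2569, -0.0011,  0.1463]))
```

View pics/c2.png

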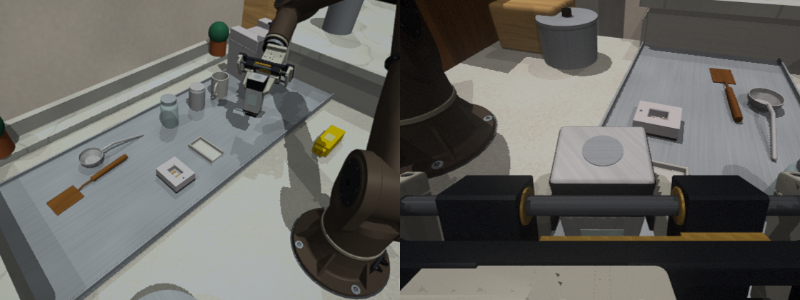

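Left: the mill is upright in the gripper. Right (wrist): its head top is seen from above at about (603,155), with the dock ahead at (658,118). Nothing else has been disturbed. I'll move it to above the dock.

```bash
python3 -m jog '{"linear":[[0.006,0.005,0.011],[0.02,0.018,0.037],[0.038,0.033,0.07],[0.056,0.05,0.105],[0.075,0.066,0.14],[0.094,0.083,0.175],[0.113,0.099,0.21],[0.13,0.114,0.242],[0.144,0.126,0.268],[0.15,0.132,0.28],[0.15,0.132,0.28],[0.15,0.132,0.28]],"rotation":[[-0.01,0,0.006],[-0.034,0,0.019],[-0.064,0,0.036],[-0.096,0,0.055],[-0.128,0,0.073],[-0.16,0,0.091],[-0.193,0,0.11],[-0.222,0,0.126],[-0.246,0,0.14],[-0.257,-0.001,0.146],[-0.257,-0.001,0.146],[-0.257,-0.001,0.146]],"fingers":[1,1,1,1,1,1,1,1,1,1,1,1]}' 30
python3 - <<'E'
from h import *
Rd=frame(np.radians(1),np.radians(30),True);z=Rd.as_matrix()[:,2]
print("above dock",go(np.array([.4843,.1734,.054+.094+.07])+z*r.grip_depth,Rd),r.sense()["qpos"])
for n in("wrist","side","top"): cv2.imwrite(f"pics/{n}3.png",r.grab_frame(n))
a=cv2.imread("pics/side3.png");b=cv2.imread("pics/top3.png");i=r.camera_info("side");j=r.camera_info("top")
u,v=proj(i,(.484,.173,.12)).astype(int);p,q=proj(j,(.484,.173,.15)).astype(int);print(u,v,p,q)
A=cv2.resize(a[v-75:v+75,u-50:u+50],(400,600),interpolation=cv2.INTER_CUBIC);B=cv2.resize(b[q-75:q+75,p-50:p+50],(400,600),interpolation=cv2.INTER_CUBIC)
cv2.imwrite("pics/c3.png",np.hstack([A,B]))
E
```

```text
time_s: 8.75
tool_pos: [0.4837, 0.1906, 0.2091]
tcp_rot: [-0.354, 0.607, 0.619, 0.35]
ft_force: [-0.1, -0.9, -4.1]
width: 0.0558
gripper_force: 30.0
above dock (array([-0.0009,  0.0003, -0.0005]), array([0.0008, 0.0041, 0.0038])) [ 0.75279032  0.67417944 -0.83904627  2.01260094 -0.77469102  0.86013134
  0.62831035]
243 218 225 197
```

View pics/c3.png

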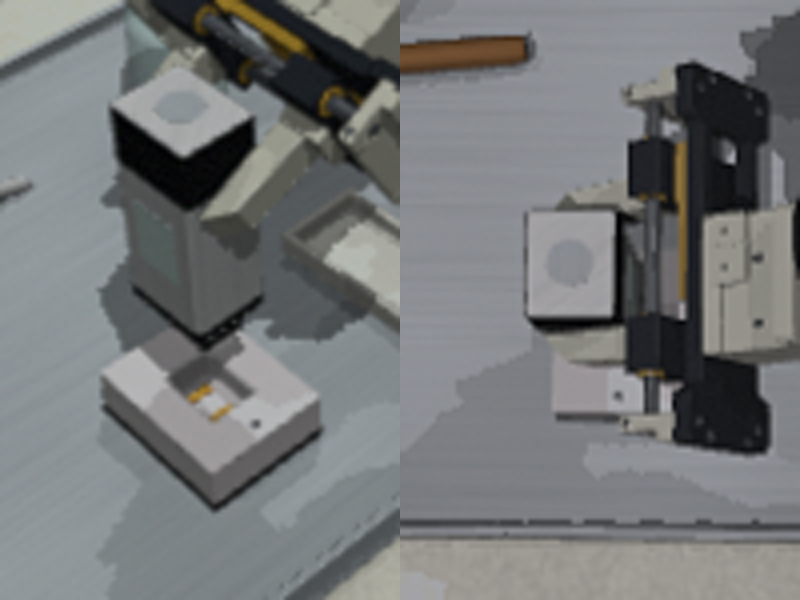

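View pics/wrist3.png

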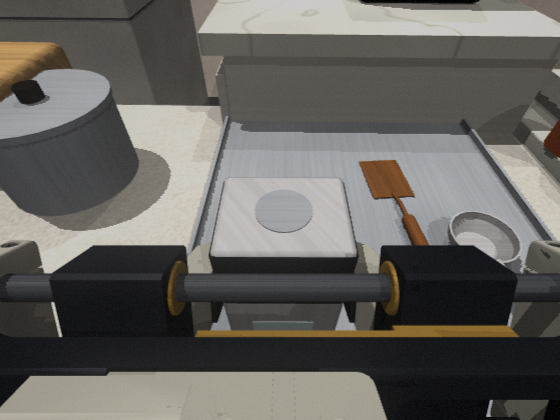

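Both views show the mill upright over the socket. In the wrist view the head-top corners are (219,178), (343,178), (357,257) and (211,257). In the side crop they are (183,68), (110,108), (255,115) and (185,157). In the top crop they are (527,212), (622,212), (615,320) and (527,318). The dock corners in the side crop are (103,380), (320,400) and (215,475). I'll fit both poses to these points.

Run:
```python
from h import *
from scipy.optimize import least_squares
I={n:r.camera_info(n) for n in("wrist","side","top")}
S=lambda u,v:(193+u/4,143+v/4); T=lambda u,v:(175+(u-400)/4,122+v/4)
M=[("wrist",a,b,.150,p) for a,b,p in[(-1,1,(219,178)),(1,1,(343,178)),(1,-1,(357,257)),(-1,-1,(211,257))]]
M+=[("top",a,b,.150,T(*p)) for a,b,p in[(1,1,(527,212)),(1,-1,(622,212)),(-1,-1,(615,320)),(-1,1,(527,318))]]
M+=[("side",a,b,.150,S(*p)) for a,b,p in[(1,-1,(183,68)),(1,1,(110,108)),(-1,-1,(255,115)),(-1,1,(185,157))]]
M+=[("side",1,1,.016,S(133,288)),("side",-1,-1,.016,S(262,295))]
def fm(p,full=False):
    Rm=R.from_rotvec(p[3:6]);e=[]
    for n,a,b,z,px in M:
        e.append(proj(I[n],Rm.apply([a*(.028-p[6]),b*(.023-p[6]),z])+p[:3])-px)
    e=np.array(e); return e if full else np.r_[e.ravel(),(p[6]-.002)/.001]
f=least_squares(fm,[.484,.173,.11,0,0,0,.002],loss="soft_l1",x_scale=[.01]*3+[.05]*3+[.001])
print("mill",f.x.round(4));print(fm(f.x,True).round(1).tolist())
D0=lambda u,v:(201+(u-400)/5,175+v/5)
D=[("top",a,b,k,D0(*p)) for a,b,k,p in[(1,1,0,(465,47)),(1,-1,0,(630,45)),(-1,-1,0,(628,255)),(-1,1,0,(460,250)),(1,1,1,(513,105)),(1,-1,1,(578,105)),(-1,-1,1,(578,190)),(-1,1,1,(513,190))]]
D+=[("side",a,b,k,S(*p)) for a,b,k,p in[(1,1,0,(103,380)),(-1,-1,0,(320,400)),(-1,1,0,(215,475)),(1,1,1,(170,378)),(-1,1,1,(222,420)),(-1,-1,1,(253,392))]]
def fd(p,full=False):
    Rm=R.from_rotvec([0,0,p[2]]);e=[]
    for n,a,b,k,px in D:
        w=(.05,.04) if k==0 else (.02325,.01725)
        e.append(proj(I[n],Rm.apply([a*w[0],b*w[1],.054])+[p[0],p[1],0])-px)
    e=np.array(e);return e if full else e.ravel()
g=least_squares(fd,[.484,.173,0],loss="soft_l1",x_scale=[.01,.01,.05]);print("dock",g.x.round(4));print(fd(g.x,True).round(1).tolist())
```

```text
mill [ 0.4861  0.1727  0.1078 -0.0236 -0.0034  0.0224  0.0006]
[[3.7, 0.5], [-2.9, 0.1], [-0.1, -0.1], [-4.8, 0.5], [0.1, -0.8], [-1.5, -1.2], [0.0, -1.4], [-0.3, -0.6], [-1.9, -2.5], [-1.4, -2.0], [-1.2, -1.5], [-1.6, -0.8], [-0.0, 0.4], [0.1, 1.0]]
dock [0.4822 0.1732 0.0147]
[[0.1, 0.8], [-0.2, 1.1], [-0.2, -0.2], [0.2, 0.9], [-0.4, -0.1], [0.8, -0.1], [0.5, 1.8], [-0.7, 1.8], [-1.1, -2.1], [-0.0, -1.6], [-0.4, -0.7], [-2.7, -0.5], [-2.4, 0.4], [1.4, -0.8]]
```

```bash
cat > fit.py <<'E'
from h import *
from scipy.optimize import least_squares
I={n:r.camera_info(n) for n in("wrist","side","top")}
S=lambda u,v:(193+u/4,143+v/4); T=lambda u,v:(175+(u-400)/4,122+v/4); D0=lambda u,v:(201+(u-400)/5,175+v/5)
M=[("wrist",a,b,.150,p) for a,b,p in[(-1,1,(219,178)),(1,1,(343,178)),(1,-1,(357,257)),(-1,-1,(211,257))]]
M+=[("top",a,b,.150,T(*p)) for a,b,p in[(1,1,(527,212)),(1,-1,(622,212)),(-1,-1,(615,320)),(-1,1,(527,318))]]
M+=[("side",a,b,.150,S(*p)) for a,b,p in[(1,-1,(183,68)),(1,1,(110,108)),(-1,-1,(255,115)),(-1,1,(185,157))]]
M+=[("side",1,1,.016,S(133,288)),("side",-1,-1,.016,S(262,295))]
D=[("top",a,b,k,D0(*p)) for a,b,k,p in[(1,1,0,(465,47)),(1,-1,0,(630,45)),(-1,-1,0,(628,255)),(-1,1,0,(460,250)),(1,1,1,(513,105)),(1,-1,1,(578,105)),(-1,-1,1,(578,190)),(-1,1,1,(513,190))]]
D+=[("side",a,b,k,S(*p)) for a,b,k,p in[(1,1,0,(103,380)),(-1,-1,0,(320,400)),(-1,1,0,(215,475)),(1,1,1,(170,378)),(-1,1,1,(222,420)),(-1,-1,1,(253,392))]]
def F(p):
    Rm=R.from_rotvec(p[3:6]);Rd=R.from_rotvec([0,0,p[8]])
    B={"side":p[9:11],"top":p[11:13],"wrist":p[13:15]};e=[]
    for n,a,b,z,px in M: e.append(proj(I[n],Rm.apply([a*(.028-p[15]),b*(.023-p[15]),z])+p[:3])+B[n]-px)
    for n,a,b,k,px in D:
        w=(.05,.04) if k==0 else (.02325,.01725)
        e.append(proj(I[n],Rd.apply([a*w[0],b*w[1],.054])+[p[6],p[7],0])+B[n]-px)
    return np.r_[np.ravel(e),p[9:13]/1.,p[13:15]/3,(p[15]-.002)/.001,(p[4])/.005]
s=least_squares(F,[.484,.173,.11,0,0,0,.484,.173,0]+[0]*6+[.002],loss="soft_l1",x_scale=[.01]*3+[.05]*3+[.01,.01,.05]+[1]*6+[.001])
p=s.x;cov=np.linalg.inv(s.jac.T@s.jac);sd=np.sqrt(np.diag(cov))
print("mill",p[:6].round(4),sd[:6].round(4));print("dock",p[6:9].round(4),sd[6:9].round(4));print("bias",p[9:].round(4))
print("tip-socket",(p[:2]-p[6:8]).round(4))
print(F(p)[:56].reshape(-1,2).round(1).tolist())
E
python3 fit.py
```

```text
mill [ 0.4857  0.1758  0.1074 -0.0018 -0.0016  0.0211] [0.0015 0.0027 0.0015 0.0136 0.0051 0.0092]
dock [0.4844 0.1734 0.0115] [0.0019 0.0019 0.0163]
bias [ 1.2613e+00  1.0678e+00  7.7200e-02  4.2800e-01  2.3903e+00 -8.8220e-01
  1.0000e-03]
tip-socket [0.0014 0.0024]
[[6.7, 0.1], [-1.3, -0.1], [0.4, -0.1], [-1.1, 0.2], [0.5, -0.2], [-1.5, -0.4], [0.0, -1.0], [0.1, -0.3], [-0.5, -0.9], [0.2, -1.0], [-0.1, -0.1], [-0.2, 0.0], [0.6, 2.1], [0.2, 3.0], [0.2, 0.3], [-0.1, 0.7], [-0.2, -0.6], [0.2, 0.3], [-0.3, -0.6], [0.8, -0.6], [0.5, 1.3], [-0.7, 1.3], [-0.5, -1.6], [0.5, -1.0], [-0.0, -0.1], [-2.1, 0.1], [-1.9, 1.0], [1.9, -0.2]]
```

```bash
python3 -m jog '{"linear":[[-0.003,0,0.002],[-0.01,-0.001,0.005],[-0.018,-0.001,0.009],[-0.025,-0.001,0.013],[-0.032,-0.001,0.017],[-0.037,-0.001,0.02],[-0.0395,-0.001,0.0212],[-0.0395,-0.001,0.0212],[-0.0395,-0.001,0.0212]],"rotation":[[0,0,0],[0,0,0],[0,0,0],[0,0,0],[0,0,0],[0,0,0],[0,0,0],[0,0,0],[0,0,0]],"fingers":[1,1,1,1,1,1,1,1,1]}' 30
python3 - <<'E'
from h import *
a=r.grab_frame("side");b=r.grab_frame("top");cv2.imwrite("pics/side4.png",a);cv2.imwrite("pics/top4.png",b)
i=r.camera_info("side");u,v=proj(i,(.484,.173,.06)).astype(int);print(u-50,v-50)
A=cv2.resize(a[v-50:v+40,u-50:u+50],(800,720),interpolation=cv2.INTER_CUBIC)[:600]
cv2.imwrite("pics/c4.png",A)
E
```

```text
time_s: 10.02
tool_pos: [0.4831, 0.1895, 0.1645]
tcp_rot: [-0.355, 0.606, 0.619, 0.351]
ft_force: [-1.2, -0.0, -4.0]
width: 0.0558
gripper_force: 30.0
194 186
```

View pics/c4.png

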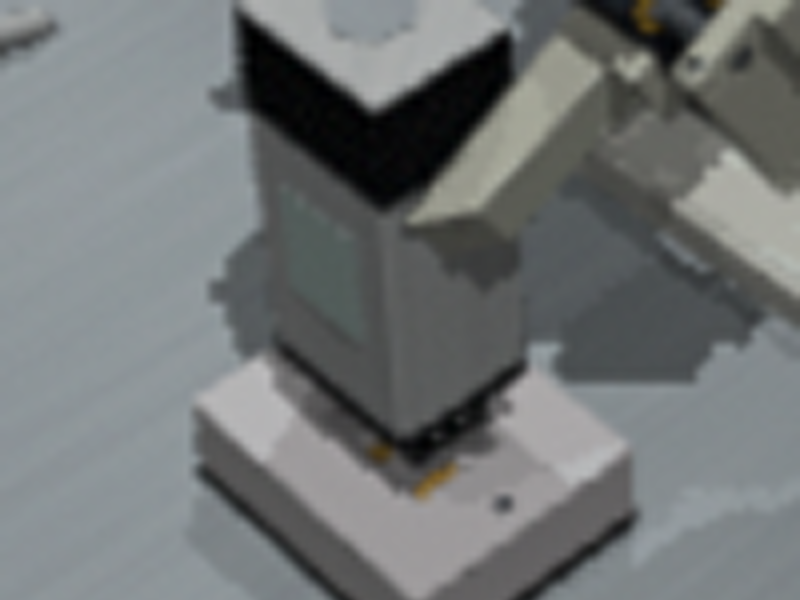

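The side crop shows the plug tip just above the socket. The box underside corners are (275,345) left and (527,365) right, and the dock top corners are (195,405) left and (632,450) right.

Run:
```python
from h import *
i=r.camera_info("side");f=lambda u,v,z:ray(i,(194+u/8,186+v/8),z)[:2]
for zb in(.077,.0787,.080):
    a,b=f(275,345,zb),f(527,365,zb);c,d=f(195,405,.054),f(632,450,.054)
    print(zb,"mill",(a+b)/2,a-b,"dock",(c+d)/2,c-d,"off",((a+b)/2-(c+d)/2).round(4))
c=f(415,598,.054);print(c)
p,Rn=tool();print(p, p-Rn.as_matrix()[:,2]*r.grip_depth, Rn.as_matrix().round(3).tolist())
```

```text
0.077 mill [0.48654606 0.1710745 ] [0.05414079 0.04681818] dock [0.47973377 0.17412542] [0.09781781 0.0798811 ] off [ 0.0068 -0.0031]
0.0787 mill [0.48532114 0.17198057] [0.05400046 0.04669683] dock [0.47973377 0.17412542] [0.09781781 0.0798811 ] off [ 0.0056 -0.0021]
0.08 mill [0.48438443 0.17267345] [0.05389315 0.04660403] dock [0.47973377 0.17412542] [0.09781781 0.0798811 ] off [ 0.0047 -0.0015]
[0.43292562 0.21253744]
[0.48303656 0.18950495 0.16441573] [0.48331168 0.17324497 0.17384852] [[-0.012, 1.0, -0.015], [0.502, 0.019, 0.865], [0.865, 0.003, -0.502]]
```

```bash
python3 -m jog '{"linear":[[-0.0035,0,0.002],[-0.0061,0,0.0035],[-0.0069,0,0.004],[-0.0069,0,0.004]],"rotation":[[0,0,0],[0,0,0],[0,0,0],[0,0,0]],"fingers":[1,1,1,1]}' 30
python3 -m jog '{"linear":[[-0.0009,0,0.0005],[-0.0017,0,0.001],[-0.0017,0,0.001]],"rotation":[[0,0,0],[0,0,0],[0,0,0]],"fingers":[1,1,1]}' 30
python3 -m jog '{"linear":[[-0.0009,0,0.0005],[-0.0017,0,0.001],[-0.0017,0,0.001]],"rotation":[[0,0,0],[0,0,0],[0,0,0]],"fingers":[1,1,1]}' 30
```

```text
time_s: 10.62
tool_pos: [0.4829, 0.1895, 0.1562]
tcp_rot: [-0.356, 0.607, 0.619, 0.35]
ft_force: [-0.0, 1.1, -5.2]
width: 0.0558
gripper_force: 30.0
time_s: 11.0
tool_pos: [0.483, 0.1895, 0.1542]
tcp_rot: [-0.356, 0.607, 0.619, 0.35]
ft_force: [0.1, -0.0, -4.6]
width: 0.0559
gripper_force: 30.0
time_s: 11.38
tool_pos: [0.483, 0.1901, 0.1539]
tcp_rot: [-0.356, 0.606, 0.619, 0.351]
ft_force: [-2.0, -6.8, 10.1]
width: 0.0557
gripper_force: 30.0
```

```bash
python3 -m jog '{"linear":[[0.0017,0,-0.001],[0.001,-0.0005,-0.0023],[-0.0008,-0.0005,-0.0013],[-0.0008,-0.0005,-0.0013]],"rotation":[[0,0,0],[0,0,0],[0,0,0],[0,0,0]],"fingers":[1,1,1,1]}' 30
python3 -m jog '{"linear":[[-0.0009,0,0.0005],[-0.0009,0,0.0005]],"rotation":[[0,0,0],[0,0,0]],"fingers":[1,1]}' 30
```

```text
time_s: 11.88
tool_pos: [0.4827, 0.1878, 0.1519]
tcp_rot: [-0.355, 0.607, 0.619, 0.35]
ft_force: [0.5, 0.3, -5.4]
width: 0.056
gripper_force: 30.0
time_s: 12.12
tool_pos: [0.4826, 0.1879, 0.1511]
tcp_rot: [-0.355, 0.607, 0.619, 0.35]
ft_force: [0.6, -0.3, -5.5]
width: 0.056
gripper_force: 30.0
```

The plug is entering freely, so I'll keep going down.

```bash
for k in 1 2; do python3 -m jog '{"linear":[[-0.0009,0,0.0005],[-0.0017,0,0.001],[-0.0017,0,0.001]],"rotation":[[0,0,0],[0,0,0],[0,0,0]],"fingers":[1,1,1]}' 30; done
```

```text
time_s: 12.5
tool_pos: [0.4826, 0.188, 0.1492]
tcp_rot: [-0.355, 0.607, 0.619, 0.351]
ft_force: [0.9, 0.9, -4.9]
width: 0.056
gripper_force: 30.0
time_s: 12.88
tool_pos: [0.4826, 0.1879, 0.1472]
tcp_rot: [-0.355, 0.607, 0.619, 0.35]
ft_force: [0.9, -0.1, -5.3]
width: 0.0561
gripper_force: 30.0
```

```bash
for k in 1 2 3; do python3 -m jog '{"linear":[[-0.0009,0,0.0005],[-0.0017,0,0.001],[-0.0017,0,0.001]],"rotation":[[0,0,0],[0,0,0],[0,0,0]],"fingers":[1,1,1]}' 30 | grep -E "pos|ft_"; done
```

```text
tool_pos: [0.4826, 0.188, 0.1452]
ft_force: [1.7, 0.3, -4.5]
tool_pos: [0.4826, 0.1879, 0.1432]
ft_force: [3.3, 0.1, -4.6]
tool_pos: [0.4826, 0.188, 0.1413]
ft_force: [2.3, -0.0, -3.8]
```

```bash
for k in 1 2 3; do python3 -m jog '{"linear":[[-0.0005,0,0.0003],[-0.0009,0,0.0005],[-0.0009,0,0.0005]],"rotation":[[0,0,0],[0,0,0],[0,0,0]],"fingers":[1,1,1]}' 30 | grep -E "pos|ft_"; done
```

```text
tool_pos: [0.4826, 0.188, 0.1403]
ft_force: [2.1, 0.8, -2.3]
tool_pos: [0.4826, 0.188, 0.1393]
ft_force: [3.3, -0.3, -3.5]
tool_pos: [0.4826, 0.188, 0.1383]
ft_force: [3.5, 0.6, -3.8]
```

```bash
for k in 1 2; do python3 -m jog '{"linear":[[-0.0005,0,0.0003],[-0.0009,0,0.0005],[-0.0009,0,0.0005]],"rotation":[[0,0,0],[0,0,0],[0,0,0]],"fingers":[1,1,1]}' 30 | grep -E "pos|ft_"; done
```

```text
tool_pos: [0.4826, 0.188, 0.1381]
ft_force: [-0.4, -6.3, 7.3]
tool_pos: [0.4825, 0.1884, 0.1381]
ft_force: [0.1, -9.5, 17.1]
```

It is seated: upward contact at z=0.138, 16 mm below the mouth contact. I'll ease off, open, and back out along the tool axis.

```bash
python3 -m jog '{"linear":[[0.001,0,-0.0006],[0.001,0,-0.0006],[0.001,0,-0.0006],[0.001,0,-0.0006],[0.001,0,-0.0006],[0.001,0,-0.0006]],"rotation":[[0,0,0],[0,0,0],[0,0,0],[0,0,0],[0,0,0],[0,0,0]],"fingers":[1,0.3,0.1,0,0,0]}' 10
python3 -m jog '{"linear":[[0,0,-0.006],[0,0,-0.02],[0,0,-0.04],[0,0,-0.07],[0,0,-0.1],[0,0,-0.125],[0,0,-0.14],[0,0,-0.14],[0,0,-0.14]],"rotation":[[0,0,0],[0,0,0],[0,0,0],[0,0,0],[0,0,0],[0,0,0],[0,0,0],[0,0,0],[0,0,0]],"fingers":[0,0,0,0,0,0,0,0,0]}'
python3 - <<'E'
from h import *
a=r.grab_frame("side");cv2.imwrite("pics/side5.png",a)
cv2.imwrite("pics/c5.png",np.hstack([cv2.resize(a[176:276,194:294],(500,500),interpolation=cv2.INTER_CUBIC),cv2.resize(a,(300,500))]))
E
```

```text
time_s: 16.62
tool_pos: [0.4824, 0.188, 0.1374]
tcp_rot: [-0.356, 0.606, 0.619, 0.35]
ft_force: [-0.7, 0.0, -0.4]
width: 0.0915
gripper_force: 0.0
time_s: 17.75
tool_pos: [0.4842, 0.0676, 0.2075]
tcp_rot: [-0.356, 0.606, 0.619, 0.35]
ft_force: [-0.2, -0.2, 0.4]
width: 0.0918
gripper_force: 0.0
```

View pics/c5.png

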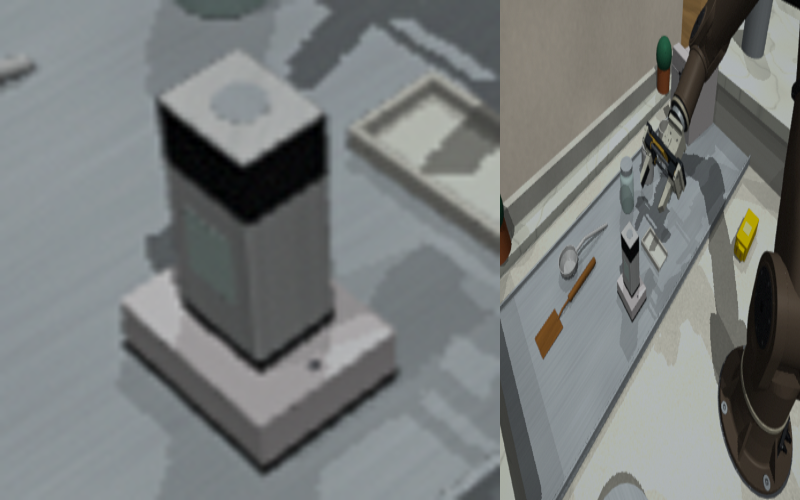

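The mill is upright in the dock, its underside flush with the dock top around (260,360). The gripper is clear and the spoon rest and the rest are undisturbed.

```bash
python3 -c "
from workcell import r
print(r.hand_in())"
```

```text
the job is handed in; nothing more can be done
None
```

The pepper mill is upright, plugged fully into the charging base and released, nothing else appeared moved, and the job was handed in at about 18 s; no verdict came back.

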